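# Lay out a specimen kit for its record photograph

### The job

Lay out the specimen kit for its record photograph around the grey slide box, which stays where it is and sets the line of the row (it may stand turned a little; left and right are as seen from the robot). To its right, set the small printed carton flat with its long side facing the box's side, parallel to it at a 4 cm gap and the two centres level, and put the petri dish centred on top of the carton. To its left, in line with its middle, stand the white bottle from the worktop with a 10 cm gap, and the small brown bottle midway in that gap; leave all other things where they are.

Things in the scene. Friction and masses are not known exactly. Their poses are not given: they have to be found in the camera images.
- slide_box: closed flat grey slide box, 77 mm (its x) by 88 mm (its y) by 34 mm high, loose, about 0.45 kg; origin at the centre of its underside; its x axis points away from the robot, its y axis to the left and z up, turned by up to 0.22 rad about the vertical. The reference of the layout: its left side is 44 mm from the origin along +y, its right side 44 mm along -y. Not to be moved.
- carton_centre (a point): centre (half-way up) of the small pink and white printed carton, 40 mm wide (its x) by 116 mm long (its y) by 46 mm high, about 0.08 kg, lying flat; z up. Grasp it across the 40 mm width at its middle and firmly (it can pivot in a weak grip). Laid out, its 40 mm width runs along the slide box's y and its length along the slide box's x, so that its centre is 104 mm to the right of the slide box's origin along the box's -y.
- petri_centre (a point): centre (half-way up) of the round flat petri dish, 57 mm across; the rim that the fingers close on is 54 mm across and 12 mm high, 18 g, z up. Grasp it across the rim, low down. It belongs centred on top of the carton, whose width it overhangs by 7 to 9 mm on either side.
- white_bottle_centre (a point): centre (half-way up) of the upright round white plastic bottle with screw cap, 36 mm across, 85 mm high (the cylindrical body 70 mm), 60 g, z up; the larger of the two bottles on the worktop (a like one on the window sill is no part of this). Its place: centre 162 mm to the left of the slide box's origin along the box's +y.
- brown_bottle_centre (a point): centre (half-way up) of the upright round brown glass bottle with black screw cap, 29 mm across, 68 mm high (the cylindrical body 54 mm), 35 g, z up; the smaller of the two bottles. Its place: centre 94 mm to the left of the slide box's origin along the box's +y, midway between the box's left side and the white bottle.
- cup: bystander: specimen cup with a wide screw lid, 64 mm across, 63 mm high, loose; origin at the centre of its underside, z up. Leave alone.
- note_pad: bystander: square block of yellow sticky notes lying flat, 67 by 68 mm, 21 mm high, loose; origin at the centre of its underside. Leave alone.
- marker: bystander: black marker pen, 128 mm long (its y), 15 mm thick, lying on the worktop, loose; origin at the middle of its underside. Leave alone.

How it is judged (in metres and radians):
At the end, for the whole second after the job is handed in: Within 15 mm in the slide box's frame: carton 104 mm right, long side parallel (0.17 rad); white bottle 162 mm and brown bottle 94 mm left (68 mm apart within 16 mm), all level with the box's middle; petri dish on the carton, centred within 12 mm; all upright (0.12 rad), released, at rest (y of carton_centre in the frame of slide_box between -0.119 and -0.089 m and x of carton_centre in the frame of slide_box between -0.015 and 0.015 m and angle between the y axis of carton_centre and the x axis of slide_box, either way round below 0.17 rad and height (world z) of carton_centre between 0.017 and 0.029 m and horizontal distance between petri_centre and carton_centre below 0.012 m and height (world z) of petri_centre between 0.046 and 0.058 m and y of white_bottle_centre in the frame of slide_box between 0.147 and 0.177 m and x of white_bottle_centre in the frame of slide_box between -0.015 and 0.015 m and height (world z) of white_bottle_centre between 0.0365 and 0.0485 m and y of brown_bottle_centre in the frame of slide_box between 0.079 and 0.109 m and x of brown_bottle_centre in the frame of slide_box between -0.015 and 0.015 m and height (world z) of brown_bottle_centre between 0.028 and 0.04 m and horizontal distance between brown_bottle_centre and white_bottle_centre between 0.052 and 0.084 m and angle between each of carton_centre, petri_centre, white_bottle_centre, brown_bottle_centre's own z axis and vertical below 0.12 rad and linear speed of each of carton, petri, white_bottle, brown_bottle below 0.02 m/s); the robot touches nothing.
It fails at once if the slide box is shifted by more than 15 mm (distance of slide_box from where it was at the start of the episode above 0.015 m).
It fails at once if the specimen cup is shifted by more than 15 mm (distance of cup from where it was at the start of the episode above 0.015 m).
It fails at once if the note pad is shifted by more than 15 mm (distance of note_pad from where it was at the start of the episode above 0.015 m).
It fails at once if the marker is shifted by more than 15 mm (distance of marker from where it was at the start of the episode above 0.015 m).
It fails at once if the specimen cup is tipped over (angle between cup's own z axis and vertical above 0.4 rad).
It also fails if it takes over 112 s, if anything falls off the work surface, if the arm or the gripper's body presses on something with over 40 N, if the wrist force passes 120 N, or if a joint passes its speed limit or range.

### The arm

A 6-joint arm with a two-finger parallel gripper is mounted at the origin on a cart in front of the work surface, level with it; the furniture and walls round the work are solid. World frame = base frame: x ahead of the robot, y to its left, z up, the work surface at z = 0. Lengths are in mm, angles in rad, forces in N, time in s.
With the tool pointing down it reaches from about 275 to 750 mm from the base axis. Payload 10.2 kg.
Tool frame: the origin (TCP) lies where the fingers leave the gripper's body, on its centre line; the fingertips stand 73 mm ahead of it and the grasp point (between the pads) lies 54 mm ahead of it; z points along the fingers, y is the line along which they close (so a half turn about z gives the same grasp; the last joint's range is limited). The gripper opens to 85 mm and grips with 20 to 120 N. Pads are 22 mm wide; open, the fingers measure 114 mm over their backs; the gripper's body (76 mm by 85 mm) begins 54 mm behind the grasp point. The pads swing forward as they close: fully open they stand 13 mm farther back than shut.
Start: joints at [1.096, 0.313, 1.498, -0, 1.331, -0.223], TCP at [130.815, 508.448, 303.894] pointing down, gripper open.
Joint ranges: [-2.94, 2.94], [-0.97, 2.17], [0.19, 2.56], [-1.23, 4.37], [0.02, 3.11], [-2.88, 2.88]. Speed limits (rad/s): [2.39, 2.39, 3.01, 3.14, 3.14, 3.14].

### API

Orientations are given as a unit quaternion [w, x, y, z].
In Python, from rig import ctrl gives the robot as it stands.
- The arm moves only by the shell command python3 -m creep 'ROWS' [OPENING] [FORCE]. ROWS is JSON, a list that holds one entry, the list of rows, each a list of 6 numbers: the shift along the world's x, y, z in units of 25 mm (1.0 is 25 mm), then the turn, a rotation vector about the world's x, y, z in units of 5 degrees (1.0 is 5 degrees). In form: [[[x, y, z, ax, ay, az], ...]]. A call has 1 to 20 rows; each row is the pose to reach, as a shift and turn from the pose commanded when the call began; what a row does not reach only later rows make up. A row lasts 1/12 s, in which the tool goes at most 41.7 mm and 7.16 degrees, less where a joint would pass 70% of its speed; a pose out of reach is approached as far as the arm can. A call with a gripper value outside its range is refused whole. OPENING is the finger opening in mm, from 0 to 85.4, set as the call begins (- or left out, the last holds). The fingers move at their own pace and stop on an object; FORCE is the grip in N (left out, the last holds). Time passes only in rows, so rows that repeat a pose let the fingers close. It gives the time, the measured TCP pose, the force, the opening and the grip force at its end, in the units of the state.
- ctrl.sense(): the state, without advancing time (a new reading comes with each control period).
- ctrl.capture(name): name is "scene" or "top" or "wrist"; returns a dict with "image" (400x640x3 uint8, red, green, blue), "fx", "fy", "cx", "cy" (pixels), "k1" (the pictures are not rectified: a ray, as slopes to the right and down, at radius r is drawn at 1 + k1 r^2 times it, then the intrinsics apply), "R" (3x3) and "t" (3): a world point X has camera coordinates R X + t. Camera axes: x right, y down, z forward; pixel columns grow to the right and rows downward; lengths in mm; the calibration is good to about 2 mm. A picture is of the moment at which its call begins. There is no depth.
- ctrl.finish_job(): hands the job in; it is judged then, once.
The state is a dict: "time_s": time; "joints": joint angles; "dq": joint speeds; "tau": joint torques, N m; "eef_pos": TCP position; "ee_rot": TCP orientation; "force": force on the tool from outside, world axes, zero at the start; "wrist_torque": the same for the moment, N m; "grip_width": opening from 0.0 (shut) to 1.0 (fully open); "grip_force": force on a finger pad.
Only numpy, scipy, OpenCV 4.12 (cv2) and the standard library are available. Lean on these libraries where they do the work, as an engineer would, in place of code of your own. Each camera call takes 0.05 s, during which the arm holds its last target. There are 200 camera calls.

## Working session

There is one attempt and no reset: what is moved stays moved. The work goes in short steps, Python scripts to look and compute and a shell command to move; the robot and the scene stay as the last step left them, time stands still between calls to the robot, and variables do not carry over. Pictures are saved under pics/ and viewed, at most 14 in all, crops included, and the job is handed in when it is done.

```bash
ls; mkdir -p pics; cat > h.py <<'E'
import numpy as np, cv2
from rig import ctrl
def cap(n,f=None):
    c=ctrl.capture(n)
    if f: cv2.imwrite('pics/'+f,cv2.cvtColor(np.asarray(c['image']),cv2.COLOR_RGB2BGR))
    return c
def ray(c,u,v):
    xd,yd=(u-c['cx'])/c['fx'],(v-c['cy'])/c['fy']; x,y=xd,yd
    for _ in range(20):
        s=1+c['k1']*(x*x+y*y); x,y=xd/s,yd/s
    R=np.array(c['R']);t=np.array(c['t'])
    return -R.T@t, R.T@np.array([x,y,1.])
def onz(c,u,v,z):
    o,d=ray(c,u,v); return (o+d*(z-o[2])/d[2])
def proj(c,X):
    p=np.array(c['R'])@np.array(X,float)+np.array(c['t']); x,y=p[:2]/p[2]; s=1+c['k1']*(x*x+y*y)
    return np.array([c['fx']*x*s+c['cx'],c['fy']*y*s+c['cy']])
E
python3 - <<'E'
from h import *
import pickle
s=ctrl.sense(); print(s)
for n in('scene','top','wrist'):
    c=cap(n,n+'0.png'); pickle.dump(c,open(n+'0.pkl','wb')); print(n,c['fx'],c['k1'],-np.array(c['R']).T@np.array(c['t']))
E
```

```text
pics
{'time_s': 0.0, 'joints': array([ 1.09560603e+00,  3.13463662e-01,  1.49845316e+00,  3.75608497e-05,
        1.33100608e+00, -2.23396667e-01]), 'dq': array([-0.00123775,  0.00057535,  0.00154803,  0.00084052,  0.00023629,
        0.00027642]), 'tau': array([-1.11493631e-03, -4.12267363e+01, -2.59747857e+01, -1.84453438e-04,
        4.16890369e-03, -2.56121012e-05]), 'eef_pos': array([130.72365135, 508.29066831, 303.32197373]), 'ee_rot': array([-2.44766070e-04,  1.25568910e-01,  9.92084677e-01, -6.18716081e-04]), 'force': array([0.31495885, 0.14503074, 0.42897618]), 'wrist_torque': array([ 0.01383497, -0.04879732, -0.03134265]), 'grip_force': 0.0, 'grip_width': 1.0000634162882929}
scene 395.96042863945064 -0.04682111340236399 [-288.20006532 -596.62979355  569.54088177]
top 361.8779845197626 0.010430209897748666 [ 436.58409235    5.51910575 1193.6603849 ]
wrist 348.52675407121023 0.007321184854726374 [ 63.41530527 526.19610573 373.05906686]
```

View pics/top0.png

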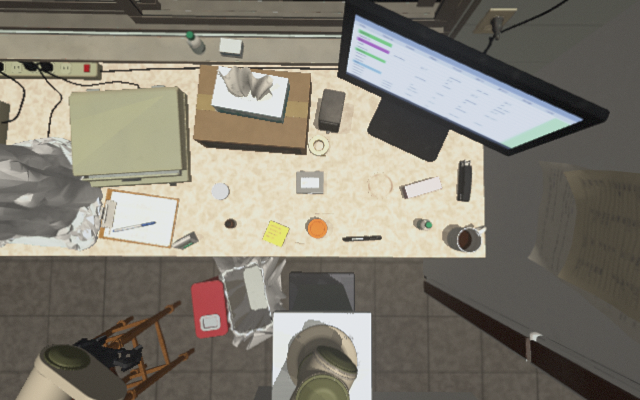

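View pics/scene0.png

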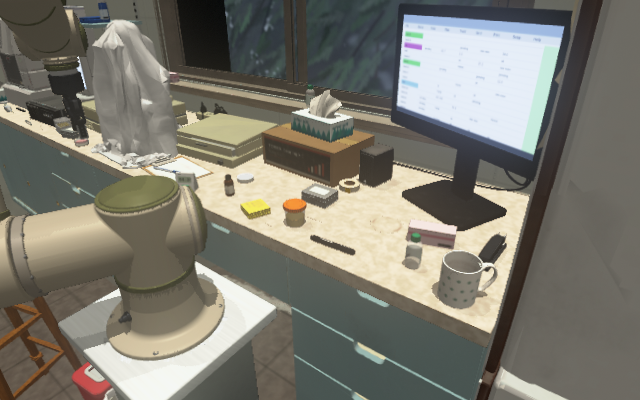

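The top view shows the slide box at (310,182), carton (421,188), petri dish (220,190), brown bottle (231,224), white bottle with green cap (424,225), cup (317,228), pad (276,233) and marker (362,239). The scene view agrees with this.

```bash
python3 - <<'E'
from h import *
import pickle
c=pickle.load(open('top0.pkl','rb')); im=np.asarray(c['image'])
for n,u,v,z in [('box',310,182,34),('carton',421,188,46),('petri',220,190,12),('brown',231,224,60),('white',424,225,80),('cup',317,228,60),('pad',276,233,21),('markerL',343,238,12),('markerR',381,238,12),('tape',319,146,20),('mug',465,238,90),('speaker',330,110,80),('cable',380,185,0)]:
    print(n,onz(c,u,v,z).round(0))
cr=im[130:260,190:500]
cv2.imwrite('pics/topc.png',cv2.cvtColor(cv2.resize(cr,None,fx=2.58,fy=2.58,interpolation=cv2.INTER_CUBIC),cv2.COLOR_RGB2BGR))
E
```

```text
box [570.  42.  34.]
carton [ 551. -312.   46.]
petri [544. 336.  12.]
brown [434. 287.  60.]
white [ 433. -311.   80.]
cup [422.  18.  60.]
pad [405. 151.  21.]
markerL [390. -66.  12.]
markerR [ 390. -190.   12.]
tape [690.  14.  20.]
mug [ 395. -432.   90.]
speaker [791. -20.  80.]
cable [ 565. -189.    0.]
```

View pics/topc.png

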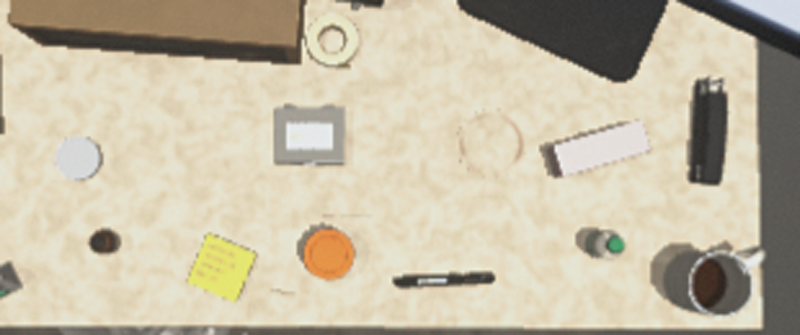

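The close-up shows the box nearly square to the robot and the carton turned about 17°. Nothing blocks the target spots. I'll go over the slide box for a close look.

```bash
python3 -m creep '[[[0.7,-0.9,0,0,0,-0.5],[1.6,-2,0,0,0,-1.4],[2.5,-3.2,0,0,0,-2.3],[3.4,-4.4,0,0,0,-3.2],[4.4,-5.6,0,0,0,-4.1],[5.4,-6.8,0,0,0,-5],[6.4,-8,0,0,0,-5.9],[7.4,-9.2,0,0,0,-6.8],[8.4,-10.5,0,0,0,-7.7],[9.4,-11.8,0,0,0,-8.6],[10.4,-13.1,0,0,0,-9.5],[11.4,-14.4,0,0,0,-10.4],[12.4,-15.6,0,0,0,-11.2],[13.3,-16.7,0,0,0,-11.7],[14,-17.6,0,0,0,-11.7],[14.5,-18.2,0,0,0,-11.7],[14.8,-18.6,0,0,0,-11.7],[14.8,-18.6,0,0,0,-11.7],[14.8,-18.6,0,0,0,-11.7]]]' && python3 - <<'E'
from h import *
import pickle
c=cap('wrist','w1.png'); pickle.dump(c,open('w1.pkl','wb'))
print(ctrl.sense()['joints'].round(3))
E
```

```text
time_s: 1.73
eef_pos: [500.5, 43.7, 303.6]
ee_rot: [-0.0, 0.594, 0.804, -0.0]
force: [0.2, -0.0, -0.0]
grip_width: 1.001
grip_force: 0.0
[-0.146  0.263  1.564  0.     1.315 -0.444]
```

View pics/w1.png

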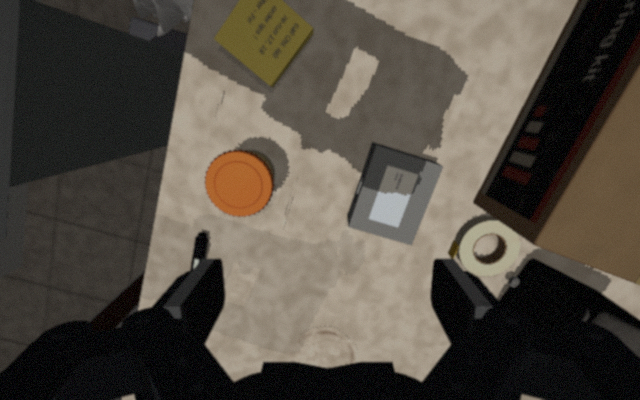

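```bash
python3 - <<'E'
from h import *
im=cv2.imread('pics/w1.png')
cv2.imwrite('pics/w1c.png',cv2.resize(im[130:260,330:460],None,fx=4.6,fy=4.6,interpolation=cv2.INTER_CUBIC))
E
```

```text
(no output)
```

View pics/w1c.png

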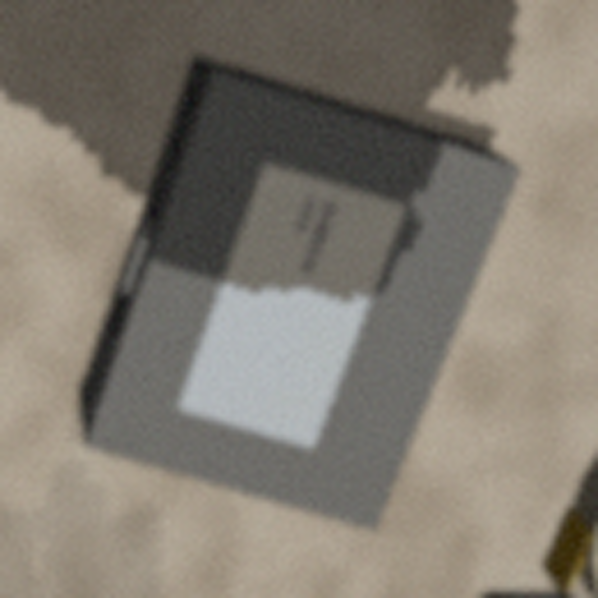

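The crop shows the box's top-face corners at about (210,75), (518,168), (378,527) and (90,445).

```bash
python3 - <<'E'
from h import *
import pickle
c=pickle.load(open('w1.pkl','rb'))
P=[onz(c,330+a/4.6,130+b/4.6,34)[:2] for a,b in [(210,75),(518,168),(378,527),(90,445)]]
P=np.array(P);print(P.round(1),P.mean(0))
for i in range(4):
    d=P[(i+1)%4]-P[i]; print(np.linalg.norm(d).round(1),np.degrees(np.arctan2(d[1],d[0])).round(1))
t=pickle.load(open('top0.pkl','rb'))
Q=np.array([onz(t,190+a/2.58,130+b/2.58,34)[:2] for a,b in [(274,107),(344,107),(344,164),(274,164)]]);print(Q.round(0),Q.mean(0))
E
```

```text
[[ 5.367e+02  8.580e+01]
 [ 6.061e+02  8.640e+01]
 [ 6.071e+02  3.000e-01]
 [ 5.382e+02 -2.000e-01]] [571.99760333  43.05383114]
69.4 0.5
86.1 -89.3
68.9 -179.6
86.0 91.0
[[603.  87.]
 [604.  -1.]
 [533.  -1.]
 [532.  86.]] [567.99570368  42.88446259]
```

```bash
python3 -m creep '[[[0.1,-0.9,0,0,0,0],[0.3,-2.3,-0.3,0,0,0],[0.5,-3.8,-0.6,0,0,0],[0.7,-5.3,-1,0,0,0],[0.9,-6.8,-1.5,0,0,0],[1.1,-8.3,-2,0,0,0],[1.3,-9.8,-2.5,0,0,0],[1.6,-11.3,-3,0,0,0],[1.8,-12.6,-3.5,0,0,0],[2,-13.6,-4,0,0,0],[2,-14.2,-4.1,0,0,0],[2,-14.2,-4.1,0,0,0],[2,-14.2,-4.1,0,0,0]]]' && python3 - <<'E'
from h import *
import pickle
c=cap('wrist','w2.png'); pickle.dump(c,open('w2.pkl','wb'))
print(ctrl.sense()['joints'].round(3))
E
```

```text
time_s: 2.87
eef_pos: [550.9, -310.5, 201.9]
ee_rot: [-0.0, 0.594, 0.804, 0.0]
force: [-0.5, -0.2, -0.6]
grip_width: 1.001
grip_force: 0.0
[-0.698  0.634  1.278  0.     1.229 -0.997]
```

View pics/w2.png

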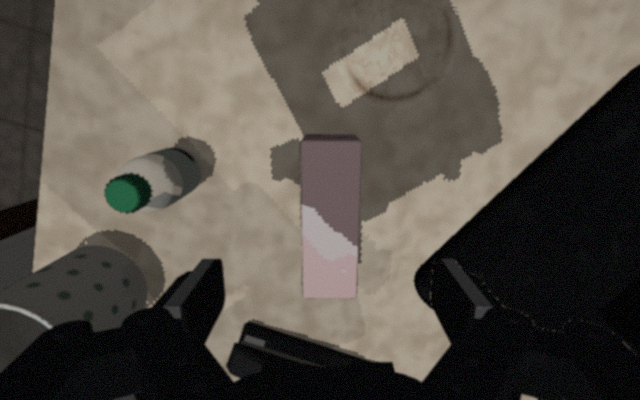

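The carton lies nearly square between the fingers, with top corners at (301,142), (360,142), (356,298) and (303,298). The white bottle's cap is at (128,193), and the mug and stapler are clear of the fingers.

```bash
python3 - <<'E'
from h import *
import pickle
c=pickle.load(open('w2.pkl','rb'))
P=np.array([onz(c,a,b,46)[:2] for a,b in [(301,142),(360,142),(356,298),(303,298)]])
print(P.round(1),P.mean(0))
for i in range(4):
    d=P[(i+1)%4]-P[i]; print(np.linalg.norm(d).round(1),np.degrees(np.arctan2(d[1],d[0])).round(1))
print('white',onz(c,128,193,85),'mug rim',onz(c,60,330,90))
s=ctrl.sense()['eef_pos'];print('tcp on z=20 ',proj(c,[s[0],s[1],46]))
E
```

```text
[[ 521.6 -271.6]
 [ 557.7 -260.5]
 [ 591.  -368.3]
 [ 554.  -379.7]] [ 556.07428214 -320.0470258 ]
37.8 17.1
112.9 -72.9
38.7 -162.9
112.9 106.7
white [ 439.74514656 -321.69063199   85.        ] mug rim [ 415.7815165  -416.69254758   90.        ]
tcp on z=20  [327.34492512 209.64593674]
```

```bash
python3 -m creep '[[[0.2,-0.38,-0.5,0,0,0],[0.2,-0.38,-1.4,0,0,0],[0.2,-0.38,-2.4,0,0,0],[0.2,-0.38,-3.4,0,0,0],[0.2,-0.38,-4.3,0,0,0],[0.2,-0.38,-4.8,0,0,0],[0.2,-0.38,-4.95,0,0,0],[0.2,-0.38,-4.95,0,0,0]]]' && python3 -m creep '[[[0,0,0,0,0,0],[0,0,0,0,0,0],[0,0,0,0,0,0],[0,0,0,0,0,0],[0,0,0,0,0,0],[0,0,0,0,0,0],[0,0,0,0,0,0],[0,0,0,0,0,0],[0,0,0,0,0,0]]]' 20 60
```

```text
time_s: 3.58
eef_pos: [556.1, -320.2, 78.0]
ee_rot: [-0.0, 0.594, 0.805, 0.0]
force: [0.1, -0.2, 0.5]
grip_width: 0.998
grip_force: 0.0
time_s: 4.33
eef_pos: [556.2, -321.4, 78.8]
ee_rot: [0.001, 0.594, 0.804, -0.0]
force: [-0.9, 0.7, 5.3]
grip_width: 0.466
grip_force: 61.2
```

```bash
python3 -m creep '[[[0,0,0.5,0,0,0],[0,0,1.3,0,0,0],[0,0.2,2.1,0,0,0.6],[0,0.9,2.4,0,0,1.5],[0.1,1.7,2.4,0,0,2.5],[0.1,2.5,2.4,0,0,3.5],[0.2,3.3,2.4,0,0,4.5],[0.2,4.1,2.4,0,0,5.5],[0.3,4.9,2.4,0,0,6.5],[0.3,5.7,2.4,0,0,7.5],[0.4,6.5,2.4,0,0,8.5],[0.4,7.3,2.4,0,0,9.5],[0.5,8.1,2.4,0,0,10.5],[0.5,8.9,2.4,0,0,11.5],[0.6,9.6,2.4,0,0,12.5],[0.6,10.1,2.4,0,0,13.5],[0.6,10.4,2.4,0,0,14.3],[0.6,10.4,2.4,0,0,14.7],[0.6,10.4,2.4,0,0,14.7],[0.6,10.4,2.4,0,0,14.7]]]' && python3 - <<'E'
from h import *
import pickle
c=cap('wrist','w3.png'); pickle.dump(c,open('w3.pkl','wb'))
print(ctrl.sense()['joints'].round(3))
E
```

```text
time_s: 6.0
eef_pos: [570.8, -61.1, 138.1]
ee_rot: [0.0, -0.004, 1.0, -0.0]
force: [0.1, -0.5, -0.7]
grip_width: 0.461
grip_force: 60.4
[-0.311  0.595  1.535 -0.     1.011 -1.89 ]
```

View pics/w3.png

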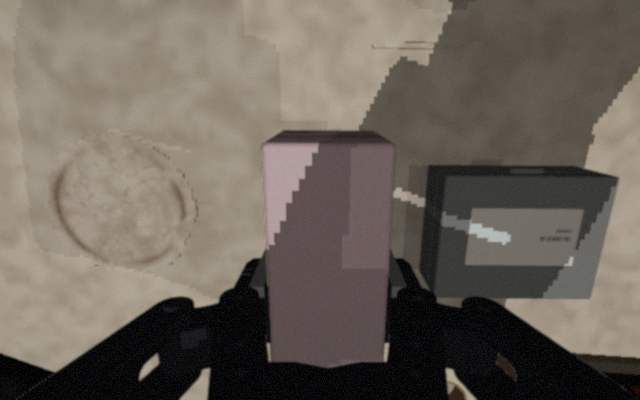

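The carton hangs level and parallel to the box, with near corners at (263,143) and (395,143). The box's top face has corners at (443,177), (618,177), (590,298) and (437,297).

```bash
python3 - <<'E'
from h import *
import pickle
c=pickle.load(open('w3.pkl','rb'))
print(np.array([onz(c,a,b,34)[:2] for a,b in [(443,177),(618,177),(590,298),(437,297)]]).round(1))
print(np.array([onz(c,a,b,107)[:2] for a,b in [(263,143),(395,143),(387,362),(270,362)]]).round(1))
E
```

```text
[[537.1  -2.3]
 [536.3  85.9]
 [605.3  86.7]
 [605.7   1.2]]
[[512.6 -79.6]
 [512.3 -41.8]
 [587.3 -39.9]
 [587.7 -80.3]]
```

```bash
python3 -m creep '[[[0,0,-0.7,0,0,0],[0,0,-1.4,0,0,0],[0,0,-1.9,0,0,0],[0,0,-2.2,0,0,0],[0,0,-2.36,0,0,0],[0,0,-2.38,0,0,0],[0,0,-2.38,0,0,0],[0,0,-2.38,0,0,0]]]' && python3 -m creep '[[[0,0,0,0,0,0],[0,0,0,0,0,0],[0,0,0,0,0,0],[0,0,0,0,0,0],[0,0,0.3,0,0,0],[0,0,1,0,0,0],[0,0,2.2,0,0,0],[0,0,3.5,0,0,0],[0,0,4.6,0,0,0],[0,0,5,0,0,0],[0,0,5,0,0,0]]]' 60 && python3 -m creep '[[[-0.1,0.8,0,0,0,0],[-0.2,2.2,0,0,0,0],[-0.3,3.7,0,0,0,0],[-0.4,5.2,0,0,0,0],[-0.5,6.7,0,0,0,0],[-0.6,8.2,0,0,0,0],[-0.7,9.7,0,0,0,0],[-0.8,11.2,0,0,0,0],[-0.9,12.7,0,0,0,0],[-1,14.2,0,0,0,0],[-1.1,15.2,0,0,0,0],[-1.1,15.8,0,0,0,0],[-1.1,15.8,0,0,0,0],[-1.1,15.8,0,0,0,0]]]' 85 && python3 - <<'E'
from h import *
import pickle
c=cap('wrist','w4.png'); pickle.dump(c,open('w4.pkl','wb'))
c=cap('top','t4.png'); pickle.dump(c,open('t4.pkl','wb'))
E
```

```text
time_s: 6.72
eef_pos: [571.1, -61.3, 78.8]
ee_rot: [0.0, -0.005, 1.0, -0.0]
force: [-1.2, -0.4, 2.8]
grip_width: 0.462
grip_force: 60.7
time_s: 7.63
eef_pos: [571.6, -61.2, 206.0]
ee_rot: [0.002, -0.005, 1.0, -0.001]
force: [-0.2, -0.2, -0.5]
grip_width: 0.706
grip_force: 0.0
time_s: 8.8
eef_pos: [542.8, 334.0, 201.3]
ee_rot: [-0.001, -0.006, 1.0, -0.001]
force: [0.1, -0.9, 0.1]
grip_width: 0.996
grip_force: 0.0
```

View pics/w4.png

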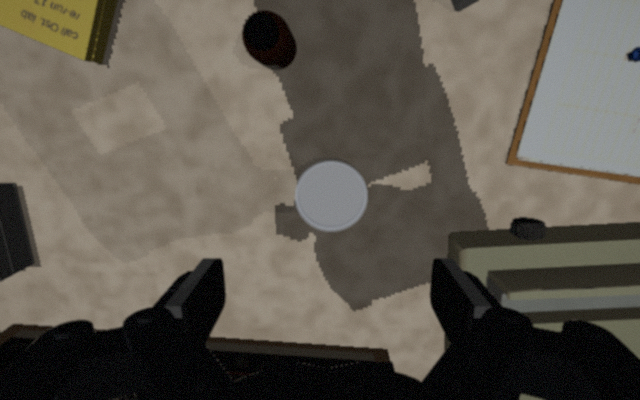

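The petri dish's top circle is at (331,196), 73 px across. The brown bottle's cap is at (266,35), and the olive case's corner, which matters for finger clearance, is at (449,237).

```bash
python3 - <<'E'
from h import *
import pickle
c=pickle.load(open('w4.pkl','rb'))
print('petri',onz(c,331,196,12),onz(c,294,196,12),onz(c,368,196,12))
for z in(0,60,90): print('case',onz(c,449,237,z))
print('box low',onz(c,200,350,100),'brown',onz(c,266,35,68))
t=pickle.load(open('t4.pkl','rb'))
print(onz(t,220,190,12))
print(onz(t,190,183,60))
E
```

```text
petri [541.74806061 336.99901372  12.        ] [542.09495625 308.55274898  12.        ] [541.40211409 365.43474082  12.        ]
case [578.94256695 435.6759381    0.        ]
case [555.5815961  413.13322219  60.        ]
case [543.90111067 401.86186424  90.        ]
box low [611.62815284 261.44058758 100.        ] brown [438.75927508 300.40419536  68.        ]
[544.05437871 336.47981672  12.        ]
[561.13219967 417.07220854  60.        ]
```

```bash
python3 -m creep '[[[-0.05,0.12,-0.6,0,0,0],[-0.05,0.12,-1.6,0,0,0],[-0.05,0.12,-2.7,0,0,0],[-0.05,0.12,-3.7,0,0,0],[-0.05,0.12,-4.5,0,0,0],[-0.05,0.12,-5,0,0,0],[-0.05,0.12,-5.22,0,0,0],[-0.05,0.12,-5.32,0,0,0],[-0.05,0.12,-5.32,0,0,0]]]' 70 && python3 -m creep '[[[0,0,0,0,0,0],[0,0,0,0,0,0],[0,0,0,0,0,0],[0,0,0,0,0,0],[0,0,0,0,0,0],[0,0,0,0,0,0],[0,0,0,0,0,0]]]' 45 25
```

```text
time_s: 9.65
eef_pos: [542.5, 336.7, 70.6]
ee_rot: [0.0, -0.005, 1.0, 0.0]
force: [-0.7, 0.1, -0.1]
grip_width: 0.82
grip_force: 0.0
time_s: 10.23
eef_pos: [542.7, 337.1, 71.7]
ee_rot: [0.001, -0.005, 1.0, 0.0]
force: [-1.9, -0.5, 6.0]
grip_width: 0.613
grip_force: 26.4
```

```bash
python3 -m creep '[[[0,0,0.3,0,0,0],[0,0,1,0,0,0],[0,0,2,0,0,0],[0,0,3,0,0,0],[0,0,3.7,0,0,0],[0,0,4,0,0,0]]]' && python3 -m creep '[[[0,-0.5,0,0,0,0],[0.1,-1.4,0,0,0,0],[0.2,-2.6,0,0,0,0],[0.3,-3.8,0,0,0,0],[0.4,-5,0,0,0,0],[0.5,-6.2,0,0,0,0],[0.6,-7.4,0,0,0,0],[0.65,-8.6,0,0,0,0],[0.7,-9.8,0,0,0,0],[0.8,-11,0,0,0,0],[0.9,-12.2,0,0,0,0],[1,-13.4,0,0,0,0],[1.1,-14.5,0,0,0,0],[1.15,-15.3,0,0,0,0],[1.15,-15.8,0,0,0,0],[1.15,-15.92,0,0,0,0],[1.15,-15.92,0,0,0,0],[1.15,-15.92,0,0,0,0]]]' && python3 - <<'E'
from h import *
import pickle
c=cap('wrist','w5.png'); pickle.dump(c,open('w5.pkl','wb'))
E
```

```text
time_s: 10.73
eef_pos: [542.7, 337.3, 173.7]
ee_rot: [0.002, -0.005, 1.0, 0.001]
force: [0.2, 0.2, 0.8]
grip_width: 0.611
grip_force: 26.3
time_s: 12.23
eef_pos: [570.5, -60.2, 169.8]
ee_rot: [-0.0, -0.005, 1.0, 0.0]
force: [-0.1, 0.0, -0.2]
grip_width: 0.612
grip_force: 26.3
```

View pics/w5.png

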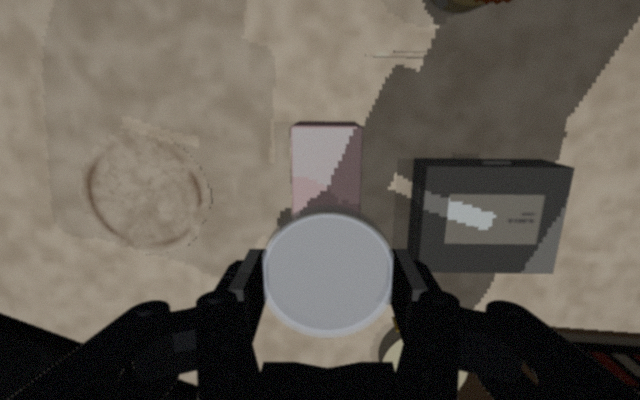

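The dish is held level at (328,272). The carton's near top edge runs from (291,126) to (363,126).

```bash
python3 - <<'E'
from h import *
import pickle
c=pickle.load(open('w5.pkl','rb'))
for z in (108,112): print('dish',onz(c,328,272,z).round(1),onz(c,264,272,z).round(1),onz(c,392,272,z).round(1))
print('carton near',onz(c,291,126,46).round(1),onz(c,363,126,46).round(1))
E
```

```text
dish [568.6 -59.5 108. ] [568.9 -86.1 108. ] [568.3 -32.9 108. ]
dish [566.5 -59.5 112. ] [566.8 -85.3 112. ] [566.2 -33.7 112. ]
carton near [513.3 -80.1  46. ] [512.9 -41.   46. ]
```

```bash
python3 -m creep '[[[0.1,0,-0.4,0,0,0],[0.1,0,-1,0,0,0],[0.1,0,-1.6,0,0,0],[0.1,0,-1.95,0,0,0],[0.1,0,-2.1,0,0,0],[0.1,0,-2.14,0,0,0],[0.1,0,-2.14,0,0,0],[0.1,0,-2.14,0,0,0]]]' && python3 -m creep '[[[0,0,0,0,0,0],[0,0,0,0,0,0],[0,0,0,0,0,0],[0,0,0,0,0,0],[0,0,0.2,0,0,0],[0,0,0.6,0,0,0],[0,0,1.4,0,0,0],[0,0,2.5,0,0,0],[0,0,3.5,0,0,0],[0,0,4,0,0,0],[0,0,4,0,0,0],[0,0,4,0,0,0]]]' 67 && python3 - <<'E'
from h import *
import pickle
c=cap('wrist','w6.png'); pickle.dump(c,open('w6.pkl','wb'))
E
```

```text
time_s: 12.95
eef_pos: [573.1, -60.2, 117.6]
ee_rot: [-0.0, -0.005, 1.0, 0.0]
force: [-6.7, 1.4, 11.0]
grip_width: 0.611
grip_force: 27.3
time_s: 13.95
eef_pos: [573.3, -61.1, 217.2]
ee_rot: [0.001, -0.005, 1.0, -0.0]
force: [-0.6, 0.1, -1.5]
grip_width: 0.783
grip_force: 0.0
```

View pics/w6.png

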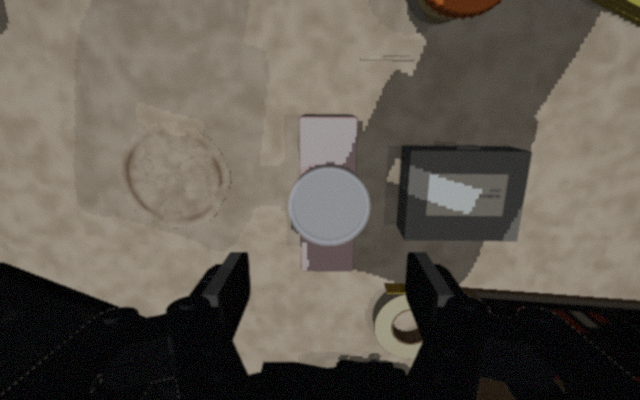

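The dish sits on the carton at (330,205). The carton spans (300,116)–(357,116) to (302,271)–(353,271).

```bash
python3 - <<'E'
from h import *
import pickle
c=pickle.load(open('w6.pkl','rb'))
print('dish',onz(c,330,205,58).round(1))
print('carton',[onz(c,a,b,46).round(1)[:2] for a,b in [(300,116),(357,116),(353,271),(302,271)]])
print('box',[onz(c,a,b,34).round(1)[:2] for a,b in [(409,155),(531,151),(520,241),(406,241)]])
E
```

```text
dish [571.4 -58.9  58. ]
carton [array([512.9, -79.7]), array([512.5, -41.5]), array([627.1, -40.6]), array([627.6, -79.4])]
box [array([540. ,  -1.8]), array([536.2,  85.9]), array([606. ,  89.4]), array([607.1,   0.9])]
```

```bash
python3 -m creep '[[[-0.2,0.5,0,0,0,-0.7],[-0.5,1.3,0,0,0,-1.8],[-0.9,2.3,0,0,0,-3],[-1.3,3.4,0,0,0,-4.2],[-1.7,4.5,0,0,0,-5.4],[-2.1,5.6,0,0,0,-6.6],[-2.5,6.7,0,0,0,-7.8],[-2.9,7.8,0,0,0,-9],[-3.3,8.9,0,0,0,-10.2],[-3.8,10,0,0,0,-11.4],[-4.2,11.1,-0.1,0,0,-12.6],[-4.6,12.2,-0.2,0,0,-13.8],[-5,13.2,-0.3,0,0,-15],[-5.2,13.9,-0.4,0,0,-16.2],[-5.4,14.24,-0.4,0,0,-17.4],[-5.4,14.24,-0.4,0,0,-18],[-5.4,14.24,-0.4,0,0,-18],[-5.4,14.24,-0.4,0,0,-18]]]' 85 && python3 - <<'E'
from h import *
import pickle
c=cap('wrist','w7.png'); pickle.dump(c,open('w7.pkl','wb'))
E
```

```text
time_s: 15.5
eef_pos: [438.0, 294.8, 205.7]
ee_rot: [-0.0, 0.703, 0.711, -0.001]
force: [-1.0, 0.1, -0.7]
grip_width: 0.998
grip_force: 0.0
```

View pics/w7.png

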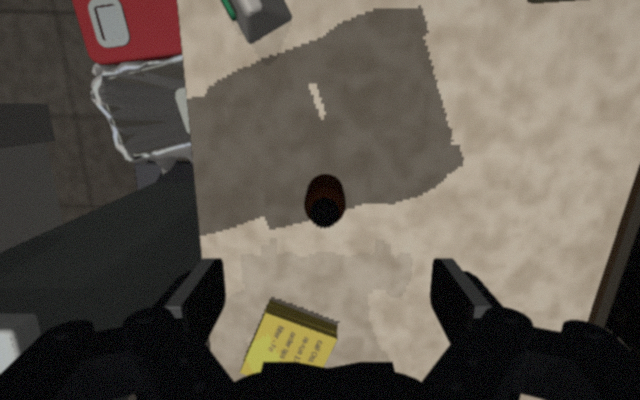

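The brown bottle's black cap is at about (323,211) and its body top edge at (325,176). It is centred between the fingers.

```bash
python3 - <<'E'
from h import *
import pickle
c=pickle.load(open('w7.pkl','rb'))
print(onz(c,323,211,68).round(1),onz(c,324,190,50).round(1),'far base edge',onz(c,325,175,0).round(1), 'side',onz(c,305,200,40).round(1),onz(c,345,200,40).round(1))
for p in [(437,300,68),(437,300,54),(437,300,0)]: print(proj(c,p).round(0))
print('pad near edge',onz(c,272,299,21).round(0),onz(c,337,325,21).round(0))
g=cv2.cvtColor(np.asarray(c['image']),cv2.COLOR_RGB2GRAY)[160:240,290:360]
m=(g<45).astype('uint8'); ys,xs=np.nonzero(m); print(xs.min()+290,xs.max()+290,ys.min()+160,ys.max()+160)
E
```

```text
[435.2 299.8  68. ] [435.5 308.8  50. ] far base edge [435.8 308.8   0. ] side [422.2 298.9  40. ] [450.3 299.3  40. ]
[326. 211.]
[326. 204.]
[326. 186.]
pad near edge [393. 209.  21.] [447. 185.  21.]
305 344 174 226
```

```bash
python3 - <<'E'
from h import *
import pickle
c=pickle.load(open('w7.pkl','rb'));im=np.asarray(c['image']).astype(int)
for v in range(166,234,2): 
    r=im[v,285:365].sum(1)<130; x=np.nonzero(r)[0]+285
    print(v,im[v,324],(x.min(),x.max()) if len(x) else '', end=' | ')
print()
print([ (v,z,onz(c,325,v,z)[1].round(1)) for v,z in [(174,0),(174,54),(226,68),(226,54),(200,68)]])
t=pickle.load(open('t4.pkl','rb'));g=np.asarray(t['image']).astype(int).sum(2)[215:235,220:245]
for r in g//10: print(*r)
E
```

```text
166 [95 88 78]  | 168 [95 87 77]  | 170 [94 85 77]  | 172 [94 88 78]  | 174 [50 39 33] (np.int64(324), np.int64(324)) | 176 [15 10  0] (np.int64(317), np.int64(332)) | 178 [21 19 11] (np.int64(314), np.int64(336)) | 180 [18  9  7] (np.int64(312), np.int64(338)) | 182 [9 1 0] (np.int64(311), np.int64(339)) | 184 [18  3  3] (np.int64(310), np.int64(340)) | 186 [20  8  5] (np.int64(309), np.int64(341)) | 188 [29 21 15] (np.int64(308), np.int64(341)) | 190 [28 16  7] (np.int64(307), np.int64(342)) | 192 [31 17 14] (np.int64(307), np.int64(342)) | 194 [33 20 10] (np.int64(306), np.int64(343)) | 196 [24 10  3] (np.int64(306), np.int64(343)) | 198 [6 7 7] (np.int64(305), np.int64(344)) | 200 [14 10 20] (np.int64(305), np.int64(344)) | 202 [2 7 5] (np.int64(305), np.int64(344)) | 204 [ 7  3 13] (np.int64(305), np.int64(344)) | 206 [17  7 10] (np.int64(305), np.int64(344)) | 208 [12 11 10] (np.int64(305), np.int64(344)) | 210 [ 7  7 10] (np.int64(306), np.int64(343)) | 212 [11 13  7] (np.int64(306), np.int64(342)) | 214 [14 10 14] (np.int64(307), np.int64(341)) | 216 [12 17 14] (np.int64(308)
[... 1269 characters left out ...]
8 63 64 63 62 63 66 64 63
36 37 38 39 37 24 15 14 14 15 16 16 14 16 22 32 59 64 63 62 62 64 65 64 63
37 37 38 40 39 36 26 19 16 16 17 16 17 20 24 37 62 64 64 65 64 65 65 65 64
37 37 38 40 40 40 37 35 29 28 30 28 30 34 34 42 64 66 66 66 65 65 66 65 65
36 37 38 40 41 41 41 40 38 36 36 35 38 38 37 42 64 67 66 65 65 64 65 66 66
37 37 37 40 40 41 40 39 39 39 38 38 39 38 37 38 51 65 66 66 65 65 65 65 66
38 37 36 39 40 40 39 39 40 39 39 38 38 37 36 36 42 64 66 66 66 65 64 64 65
38 37 37 39 39 40 40 40 40 39 38 37 37 37 36 35 42 64 65 65 65 64 63 64 65
38 37 38 40 39 39 40 40 40 40 39 38 37 36 37 36 42 63 65 64 63 62 63 64 65
38 37 38 39 39 38 39 40 40 40 39 38 36 36 36 36 39 52 65 63 62 62 62 64 65
```

```bash
python3 -m creep '[[[-0.1,0.08,-0.5,0,0,0],[-0.1,0.08,-1.4,0,0,0],[-0.1,0.08,-2.4,0,0,0],[-0.1,0.08,-3.4,0,0,0],[-0.1,0.08,-4.3,0,0,0],[-0.1,0.08,-4.8,0,0,0],[-0.1,0.08,-4.9,0,0,0],[-0.1,0.08,-4.9,0,0,0]]]' && python3 -m creep '[[[0,0,0,0,0,0],[0,0,0,0,0,0],[0,0,0,0,0,0],[0,0,0,0,0,0],[0,0,0,0,0,0],[0,0,0,0,0,0],[0,0,0,0,0,0],[0,0,0,0,0,0],[0,0,0,0,0,0],[0,0,0,0,0,0]]]' 10 40
```

```text
time_s: 16.22
eef_pos: [435.7, 296.5, 83.6]
ee_rot: [-0.0, 0.703, 0.711, -0.001]
force: [-0.3, -1.0, 0.1]
grip_width: 0.993
grip_force: 0.0
time_s: 17.05
eef_pos: [436.1, 297.1, 84.8]
ee_rot: [0.0, 0.704, 0.711, 0.0]
force: [-0.8, -0.0, 5.6]
grip_width: 0.325
grip_force: 39.3
```

```bash
python3 - <<'E'
from h import *
import pickle
c=pickle.load(open('w1.pkl','rb'));t=pickle.load(open('top0.pkl','rb'));w=pickle.load(open('w4.pkl','rb'))
print([onz(c,a,b,0).round(0) for a,b in [(475,200),(520,240),(583,0)]])
print('top', [onz(t,a,b,z).round(0) for a,b,z in [(196,143,0),(306,154,0),(250,148,0)]])
print([onz(w,a,b,z).round(0) for a,b,z in [(10,330,0),(380,350,0),(220,340,0)]])
E
python3 -m creep '[[[0,0,0.4,0,0,0],[0,0,1.2,0,0,0],[0,0,2.2,0,0,0],[0,0,3,0,0,0],[0.3,-0.4,3.2,0,0,0],[0.9,-1.1,3.2,0,0,0],[1.6,-1.9,3.2,0,0,0],[2.4,-2.9,3.2,0,0,0],[3.2,-3.8,3.2,0,0,0],[4,-4.8,3.2,0,0,0],[4.7,-5.6,3.2,0,0,0],[5.2,-6.1,3.2,0,0,0],[5.37,-6.4,3.2,0,0,0],[5.37,-6.4,3.2,0,0,0],[5.37,-6.4,3.2,0,0,0]]]'
```

```text
[array([667.,  60.,   0.]), array([736.,  31.,   0.]), array([685., 271.,   0.])]
top [array([701., 423.,   0.]), array([667.,  57.,   0.]), array([686., 244.,   0.])]
[array([673.,  51.,   0.]), array([690., 384.,   0.]), array([682., 238.,   0.])]
time_s: 18.3
eef_pos: [569.5, 137.0, 163.8]
ee_rot: [-0.0, 0.704, 0.711, -0.0]
force: [-0.4, 0.1, 0.1]
grip_width: 0.329
grip_force: 39.5
```

```bash
python3 -m creep '[[[0,0,-0.6,0,0,0],[0,0,-1.5,0,0,0],[0,0,-2.3,0,0,0],[0,0,-2.8,0,0,0],[0,0,-3.1,0,0,0],[0,0,-3.18,0,0,0],[0,0,-3.18,0,0,0],[0,0,-3.18,0,0,0]]]' && python3 -m creep '[[[0,0,0,0,0,0],[0,0,0,0,0,0],[0,0,0,0,0,0],[0,0,0,0,0,0],[0,0,0,0,0,0],[0,0,0.4,0,0,0],[0,0,1.2,0,0,0],[0,0,2.4,0,0,0],[0,0,3.7,0,0,0],[0,0,4.8,0,0,0],[0,0,5.4,0,0,0],[0,0,5.4,0,0,0],[0,0,5.4,0,0,0]]]' 65 && python3 - <<'E'
from h import *
import pickle
c=cap('wrist','w8.png'); pickle.dump(c,open('w8.pkl','wb'))
im=np.asarray(c['image']).astype(int)
m=((im.sum(2)<130)).astype('uint8')
n,l,st,ce=cv2.connectedComponentsWithStats(m)
for i in range(1,n):
    if st[i][4]>150: print(st[i],ce[i].round(0))
print(proj(c,[570,137,68]),proj(c,[570,137,0]))
E
```

```text
time_s: 18.97
eef_pos: [570.2, 137.4, 85.3]
ee_rot: [0.0, 0.703, 0.711, 0.0]
force: [-0.6, 0.1, -0.2]
grip_width: 0.332
grip_force: 39.7
time_s: 20.05
eef_pos: [570.1, 137.0, 220.4]
ee_rot: [0.0, 0.704, 0.711, 0.001]
force: [-0.8, 0.1, -0.8]
grip_width: 0.758
grip_force: 0.0
[    0     0   640   400 64439] [388. 279.]
[   0  140   65  195 7520] [ 25. 241.]
[ 309  174   37   48 1379] [327. 197.]
[288 245  32  12 160] [301. 250.]
[344 244  25  13 152] [359. 251.]
[326.64421259 211.75943807] [326.63741781 187.85278882]
```

```bash
python3 -m creep '[[[-0.1,-0.6,0,0,0,0],[-0.4,-1.6,0,0,0,0],[-0.8,-2.9,0,0,0,0],[-1.2,-4.3,0,0,0,0],[-1.6,-5.7,0,0,0,0],[-2,-7.1,0,0,0,0],[-2.4,-8.5,0,0,0,0],[-2.8,-9.9,0,0,0,0],[-3.2,-11.3,0,0,0,0],[-3.6,-12.7,0,0,0,0],[-4,-14.1,0,0,0,0],[-4.4,-15.5,0,0,0,0],[-4.8,-16.9,0,0,0,0],[-5.1,-17.9,0,0,0,0],[-5.2,-18.36,0,0,0,0],[-5.2,-18.36,0,0,0,0],[-5.2,-18.36,0,0,0,0]]]' 85 && python3 - <<'E'
from h import *
import pickle
c=cap('wrist','w9.png'); pickle.dump(c,open('w9.pkl','wb'))
for p in [(440,-322,85),(440,-322,70),(440,-304,0)]: print(proj(c,p).round(0))
E
```

```text
time_s: 21.52
eef_pos: [440.0, -321.4, 218.7]
ee_rot: [-0.001, 0.704, 0.71, 0.0]
force: [-0.0, 0.5, -0.4]
grip_width: 0.995
grip_force: 0.0
[327. 222.]
[327. 215.]
[328. 169.]
```

View pics/w9.png

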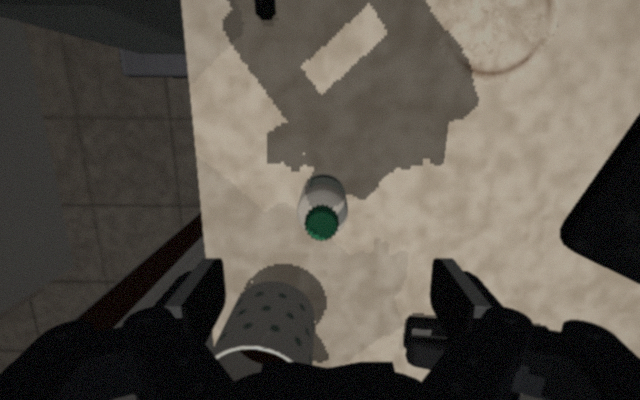

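The white bottle's green cap is at (321,222) and its base edge at (323,174), so it is centred between the fingers. The mug and stapler are clear.

```bash
python3 -m creep '[[[-0.12,-0.06,-0.5,0,0,0],[-0.12,-0.06,-1.4,0,0,0],[-0.12,-0.06,-2.4,0,0,0],[-0.12,-0.06,-3.4,0,0,0],[-0.12,-0.06,-4.2,0,0,0],[-0.12,-0.06,-4.7,0,0,0],[-0.12,-0.06,-4.8,0,0,0],[-0.12,-0.06,-4.8,0,0,0]]]' && python3 -m creep '[[[0,0,0,0,0,0],[0,0,0,0,0,0],[0,0,0,0,0,0],[0,0,0,0,0,0],[0,0,0,0,0,0],[0,0,0,0,0,0],[0,0,0,0,0,0],[0,0,0,0,0,0],[0,0,0,0,0,0],[0,0,0,0,0,0]]]' 15 40 && python3 -m creep '[[[0,0,0.4,0,0,0],[0,0,1.2,0,0,0],[0,0,2.4,0,0,0],[0,0,3.6,0,0,0],[0,0,4.6,0,0,0],[0,0,5,0,0,0]]]'
```

```text
time_s: 22.23
eef_pos: [437.4, -322.2, 99.2]
ee_rot: [-0.001, 0.703, 0.711, 0.0]
force: [0.0, -1.0, -0.6]
grip_width: 0.998
grip_force: 0.0
time_s: 23.07
eef_pos: [437.3, -323.7, 100.4]
ee_rot: [0.001, 0.704, 0.711, 0.0]
force: [-0.8, 1.0, 5.5]
grip_width: 0.411
grip_force: 39.6
time_s: 23.57
eef_pos: [437.6, -324.1, 228.6]
ee_rot: [0.003, 0.704, 0.711, -0.0]
force: [0.7, -0.6, 0.4]
grip_width: 0.412
grip_force: 40.0
```

```bash
python3 -m creep '[[[0.1,0.5,0,0,0,0],[0.3,1.4,0,0,0,0],[0.6,2.6,0,0,0,0],[1,3.9,0,0,0,0],[1.3,5.2,0,0,0,0],[1.6,6.5,0,0,0,0],[1.9,7.8,0,0,0,0],[2.3,9.1,0,0,0,0],[2.6,10.4,0,0,0,0],[2.9,11.7,0,0,0,0],[3.2,13,0,0,0,0],[3.6,14.3,0,0,0,0],[3.9,15.6,0,0,0,0],[4.2,16.9,0,0,0,0],[4.6,18.2,0,0,0,0],[4.9,19.4,0,0,0,0],[5.1,20.4,0,0,0,0],[5.28,21,0,0,0,0],[5.28,21.14,0,0,0,0],[5.28,21.14,0,0,0,0]]]' && python3 -m creep '[[[0,0,-0.4,0,0,0],[0,0,-1.2,0,0,0],[0,0,-2.2,0,0,0],[0,0,-3.1,0,0,0],[0,0,-3.9,0,0,0],[0,0,-4.5,0,0,0],[0,0,-4.8,0,0,0],[0,0,-4.94,0,0,0],[0,0,-4.98,0,0,0],[0,0,-4.98,0,0,0],[0,0,-4.98,0,0,0]]]' && python3 -m creep '[[[0,0,0,0,0,0],[0,0,0,0,0,0],[0,0,0,0,0,0],[0,0,0,0,0,0],[0,0,0,0,0,0],[0,0,0.4,0,0,0],[0,0,1.2,0,0,0],[0,0,2.4,0,0,0],[0,0,3.7,0,0,0],[0,0,5,0,0,0],[-1,-0.4,6,0,0,0],[-2.5,-1.4,7,0,0,0],[-4,-2.4,7.5,0,0,0],[-5,-3,8,0,0,0],[-5,-3,8,0,0,0],[-5,-3,8,0,0,0]]]' 65 && python3 - <<'E'
from h import *
import pickle
c=cap('wrist','w10.png'); pickle.dump(c,open('w10.pkl','wb'))
for p in [(570,137,68),(569,205,85)]: print(proj(c,p).round(0))
c=cap('top','t10.png'); pickle.dump(c,open('t10.pkl','wb'))
for p in [(570,137,68),(569,205,85),(571,-61,58)]: print(proj(c,p).round(0))
E
```

```text
time_s: 25.23
eef_pos: [568.0, 206.0, 222.8]
ee_rot: [-0.001, 0.703, 0.711, -0.001]
force: [-1.0, -0.7, -0.7]
grip_width: 0.412
grip_force: 40.0
time_s: 26.15
eef_pos: [569.2, 204.4, 100.5]
ee_rot: [0.0, 0.704, 0.71, 0.0]
force: [0.1, -0.9, -1.6]
grip_width: 0.41
grip_force: 40.1
time_s: 27.48
eef_pos: [443.3, 129.4, 302.2]
ee_rot: [0.001, 0.704, 0.71, 0.001]
force: [0.2, -0.0, -0.0]
grip_width: 0.762
grip_force: 0.0
[469. 177.]
[487.  97.]
[279. 180.]
[256. 180.]
[342. 181.]
```

View pics/w10.png

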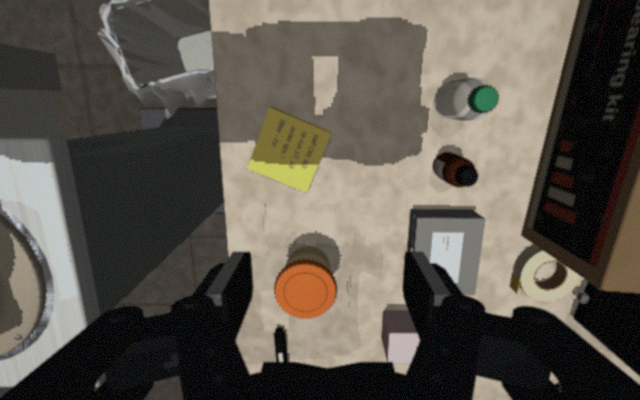

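Both bottles stand upright in line, with caps at (484,99) and (465,174), within 5 px of the predicted (487,97) and (469,177). The box, cup, pad and marker look undisturbed, so I'll hand in.

```bash
python3 -c "
from rig import ctrl
print(ctrl.finish_job())"
```

```text
the job is handed in; nothing more can be done
None
```

The layout is done and handed in at about 27.5 s: carton, petri dish and both bottles measured within about 5 mm of their places, slide box, cup, pad and marker left untouched; no verdict was returned.

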